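# Find the check valve with the loose ball

## Task

One of the three identical sealed check valves has a broken cage, so its ball rolls loose inside. Lift the valves and shake them gently to feel which one it is, then stand that one flat in the low, empty blue bin beside them and leave the other two upright where they stood. The casings are brittle: no violent shaking, no dropping or pressing hard when you set them down, and do not disturb the other things.

Things in the scene. Friction and masses are not known exactly. Their poses are not given: they have to be found in the camera images.
- valve_1: One of three like sealed check valves of black plastic, on its flat underside: a block 120 mm long (own x), 46 wide (y), 50 high (z), plus a capped spigot 30 mm across standing out 12 mm at each end. Origin at the centre of the underside, z up. 0.14 to 0.34 kg, differing from valve to valve, so weight does not tell. Take it across the 46 mm width, near the middle of its length.
- valve_2: Sealed check valve, looks the same as valve_1. Each has a closed level chamber 104 mm long (x), 36 wide, 38 high. In one valve only, a different one each time, a loose steel ball (26 mm, about 72 g) rolls along it, 39 mm either way of the middle. Tipped some 10 degrees end down it runs to the low end, knocks, shifts the weight by 0.02 to 0.027 N m about the middle, and stays near that end when levelled slowly.
- valve_3: Sealed check valve, looks the same as valve_1 and valve_2. The two sound valves have nothing loose inside: tipped or shaken, they give no knock and no shift of weight.
- bin: Low, empty, open blue plastic bin, fixed, 210 (own x) by 160 (y) by 35 mm high outside, walls and floor 5 mm thick. Origin under its centre.
- bin_in (a point): Centre of the bin's inner floor (200 by 150 mm), 5 mm above the work surface, z up.
- jar: Bystander: screw-top glass jar, 64 mm across, 85 mm tall; origin under its centre.
- elbow: Bystander: black plastic pipe elbow lying flat, legs 52 mm along own x and y, 44 mm high; origin under its corner.
- brace: Bystander: zinc corner brace, 65 mm legs along own x and z, 18 mm wide; origin under its corner.
- funnel: Bystander: yellow plastic funnel standing mouth down, 90 mm across, 85 mm tall; origin under its centre.
- tape: Bystander: tape measure, 60 by 34 mm, 55 mm tall; origin under its centre.
- driver: Bystander: screwdriver lying along its own x, about 200 mm long; origin under its middle.
Things that resemble listed ones, but are neither listed nor needed, are in the scene too. Leave any white or yellow look-alike of the valve_3 alone.

How it is judged:
On the way:
1. the loose ball is felt: it knocks against an end of its valve while the valve is held off the surface (((height (world z) of valve_1 above 0.012 m and contact force between any of valve_1_c1, valve_1_c2 and anything else above 0.15 N) or (height (world z) of valve_2 above 0.012 m and contact force between any of valve_2_c1, valve_2_c2 and anything else above 0.15 N) or (height (world z) of valve_3 above 0.012 m and contact force between any of valve_3_c1, valve_3_c2 and anything else above 0.15 N))).
At the end, for the whole second after the job is handed in: The valve with the loose ball stands flat on the bin's floor (underside within 6 mm of it, within 60 mm of its centre), the other two are within 40 mm of where they started, all three upright (within 0.12 rad) and still (((contact force between valve_1_c0 and anything else above 0.1 N and horizontal distance between valve_1 and bin_in below 0.06 m and z of valve_1 in the frame of bin_in below 0.006 m and angle between each of valve_1, valve_2, valve_3's own z axis and vertical below 0.12 rad and linear speed of each of valve_1, valve_2, valve_3 below 0.02 m/s and distance of each of valve_2, valve_3 from where it was at the start of the episode below 0.04 m) or (contact force between valve_2_c0 and anything else above 0.1 N and horizontal distance between valve_2 and bin_in below 0.06 m and z of valve_2 in the frame of bin_in below 0.006 m and angle between each of valve_1, valve_2, valve_3's own z axis and vertical below 0.12 rad and linear speed of each of valve_1, valve_2, valve_3 below 0.02 m/s and distance of each of valve_1, valve_3 from where it was at the start of the episode below 0.04 m) or (contact force between valve_3_c0 and anything else above 0.1 N and horizontal distance between valve_3 and bin_in below 0.06 m and z of valve_3 in the frame of bin_in below 0.006 m and angle between each of valve_1, valve_2, valve_3's own z axis and vertical below 0.12 rad and linear speed of each of valve_1, valve_2, valve_3 below 0.02 m/s and distance of each of valve_1, valve_2 from where it was at the start of the episode below 0.04 m))); the robot touches nothing.
It fails at once if a valve was dropped from more than a centimetre or so, banged or pressed down hard: more than 60 N under its underside (contact force between any of valve_1_c3, valve_2_c3, valve_3_c3 and anything else above 60 N).
It fails at once if a valve was shaken violently: its ball struck an end with more than 40 N, or the valve moved faster than 1.2 m/s (contact force between any of valve_1_c1, valve_1_c2, valve_2_c1, valve_2_c2, valve_3_c1, valve_3_c2 and anything else above 40 N or linear speed of any of valve_1, valve_2, valve_3 above 1.2 m/s).
It fails at once if a bystander was moved more than 30 mm (distance of any of jar, elbow, brace, funnel, tape, driver from where it was at the start of the episode above 0.03 m).
It also fails if it takes over 72 s, if anything falls off the work surface, if the arm or the gripper's body presses on something with over 40 N, if the wrist force passes 120 N, or if a joint passes its speed limit or range.

## Robot

A 6-joint arm with a two-finger parallel gripper is mounted at the origin on the work surface. World frame = base frame: x ahead of the robot, y to its left, z up, the work surface at z = 0. Lengths are in m, angles in rad, forces in N, time in s.
With the tool pointing down it reaches from about 0.25 to 0.725 m from the base axis. Payload 4 kg.
Tool frame: the origin (TCP) lies midway between the tips of the shut fingers; the grasp point (between the pads) lies 19 mm behind it; z points along the fingers, y is the line along which they close (so a half turn about z gives the same grasp; the last joint's range is limited). The gripper opens to 85 mm and grips with 20 to 120 N. Pads are 22 mm wide; open, the fingers measure 114 mm over their backs; the gripper's body (76 mm by 85 mm) begins 54 mm behind the grasp point. The pads swing forward as they close: fully open they stand 13 mm farther back than shut.
Start: joints at [1.271, 0.241, 0.005, 1.335, 0, 1.571], TCP at [0.148, 0.478, 0.231] pointing down, gripper open.
Joint ranges: [-2.72, 2.72], [-1.05, 1.87], [-1.09, 1.28], [-1.99, 2.15], [-1.42, 1.44], [-3.14, 3.14]. Speed limits (rad/s): [2.79, 2.79, 3.14, 3.14, 3.14, 3.14].

## Interface

Orientations are given as a unit quaternion [x, y, z, w].
In Python, from workcell import monitor, vision, job gives the robot as it stands.
- The arm moves only by the tool move_arm, never from a script. Its argument "moves" is a list that holds one entry, the list of rows, each a list of 5 numbers: the shift along the world's x, y, z in m, then the turn about the world's z in degrees, then the opening in per cent of the stroke, from 0 (shut) to 100 (fully open). In form: [[[x, y, z, turn, gripper], ...]]. A call has 1 to 5 rows; each row is the pose to reach, as a shift and turn from the pose commanded when the call began; what a row does not reach only later rows make up. A row lasts 1/8 s, in which the tool goes at most 62.5 mm and 10.7 degrees, less where a joint would pass 70% of its speed; a pose out of reach is approached as far as the arm can. A call with a gripper value outside its range is refused whole. The fingers move at their own pace and stop on an object; the grip force is fixed at half the most. Time passes only in rows, so rows that repeat a pose let the fingers close. It gives the time, the measured TCP pose, the force, the opening and the grip force at its end, in the units of the state.
- monitor.get_obs(): the state, without advancing time (a new reading comes with each control period).
- vision.camera(name): name is "scene" or "top"; returns a dict with "color" (420x560x3 uint8, red, green, blue), "camera_matrix" (3x3 intrinsics, pixels), "k1" (the pictures are not rectified: a ray, as slopes to the right and down, at radius r is drawn at 1 + k1 r^2 times it, then the intrinsics apply), "eye" and "attitude" of the camera in the world. Camera axes: x right, y up, looking along -z (the intrinsics and any distortion apply to the point x, -y, -z); pixel columns grow to the right and rows downward; lengths in m; the calibration is good to about 2 mm. A picture is of the moment at which its call begins. There is no depth.
- job.job_done(): hands the job in; it is judged then, once.
The state is a dict: "clock": time; "joint_pos": joint angles; "joint_vel": joint speeds; "tau": joint torques, N m; "eef_pos": TCP position; "tool_rot": TCP orientation; "ft_force": force on the tool from outside, world axes, zero at the start; "ft_torque": the same for the moment, N m; "grip_width": finger opening in m; "grasp_force": force on a finger pad.
Only numpy, scipy, OpenCV 4.12 (cv2) and the standard library are available. Lean on these libraries where they do the work, as an engineer would, in place of code of your own. Each camera call takes 0.05 s, during which the arm holds its last target. There are 200 camera calls.

## Working session

There is one attempt and no reset: what is moved stays moved. The work goes in short steps, Python scripts to look and compute and a tool call to move; the robot and the scene stay as the last step left them, time stands still between calls to the robot, and variables do not carry over. Pictures are saved under pics/ and viewed, at most 10 in all, crops included, and the job is handed in when it is done.

Besides the shell and the picture viewer there is one more tool, called after ">>>" in YAML: its name, and indented under it one key for each argument. move_arm: Moves the arm, as the interface text tells. Its arguments: {"type":"object","properties":{"moves":{"type":"array","items":{"type":"array","items":{"type":"array","items":{"type":"number"}}}}},"required":["moves"]}

```bash
mkdir -p pics; ls; cat > h.py <<'E'
import cv2,numpy as np
from workcell import monitor,vision,job
def snap(n,f):
    c=vision.camera(n); cv2.imwrite('pics/'+f,c['color'][:,:,::-1]); return c
def rot(a):
    from scipy.spatial.transform import Rotation as R
    a=np.array(a); return a if a.shape==(3,3) else R.from_quat(a).as_matrix()
def ray(c,u,v):
    k=np.array([c['k1'],0,0,0],float)
    p=cv2.undistortPoints(np.array([[[u,v]]],float),np.array(c['camera_matrix']),k)[0,0]
    return rot(c['attitude'])@np.array([p[0],-p[1],-1])
def pt(c,u,v,z):
    d=ray(c,u,v);e=np.array(c['eye']);return e+d*(z-e[2])/d[2]
E
python3 - <<'E'
from h import *
a=snap('top','top.png');b=snap('scene','scene.png')
for c in(a,b):print(c['eye'],c['attitude'],c['camera_matrix'],c['k1'])
print(monitor.get_obs())
E
```

```text
pics
[0.29032014 0.11634819 1.25892596] [ 0.06887643 -0.06879556 -0.7010923   0.70639422] [[435.82813541   0.         279.21267036]
 [  0.         435.82813541 212.8725585 ]
 [  0.           0.           1.        ]] -0.022539028658088822
[1.06088277 0.51750059 0.97659339] [0.13537216 0.27053208 0.84664175 0.4378179 ] [[415.23646307   0.         277.44933974]
 [  0.         415.23646307 210.51719396]
 [  0.           0.           1.        ]] 0.030768560518867793
{'clock': 0.1, 'joint_pos': array([ 1.27104860e+00,  2.41338744e-01,  3.87732295e-03,  1.33520844e+00,
       -3.16765903e-05,  1.57085007e+00]), 'joint_vel': array([ 0.00119385, -0.00218243,  0.00306072, -0.00079802, -0.00296373,
       -0.00024698]), 'tau': array([-9.41671788e-04, -3.73137903e+01,  2.53010309e+01,  1.08570451e-02,
       -5.17337401e-05,  6.38499344e-06]), 'eef_pos': array([0.14748337, 0.47716746, 0.23050844]), 'tool_rot': array([ 1.49339902e-01,  9.88785475e-01, -9.28635972e-04, -1.24186488e-04]), 'ft_force': array([ 0.07553036, -0.20249273, -0.0170038 ]), 'ft_torque': array([-0.00516738, -0.00887428, -0.01345706]), 'grasp_force': 0.0, 'grip_width': 0.08545377481983094}
```

View pics/top.png

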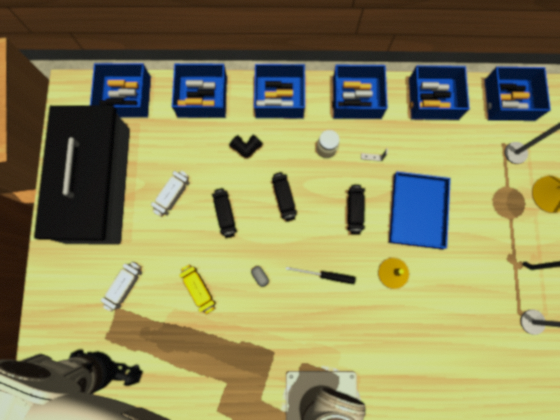

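View pics/scene.png

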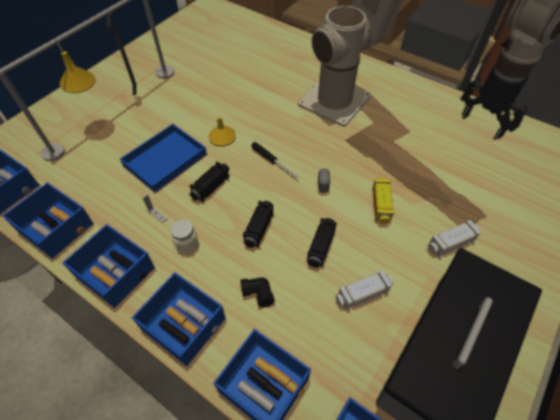

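Black candidates: (224,212), (284,196), (356,208). Look-alikes to avoid: white (170,193) and (121,286), yellow (197,288). The black elbow is at (246,146), the jar at (329,144), and the empty bin at (420,210). Next I'll fit a silhouette to each valve and check one crop.

```bash
cat > meas.py <<'E'
from h import *
from scipy.optimize import minimize
def proj(c,P):
    R=rot(c['attitude']);q=(np.array(P)-c['eye'])@R
    p=np.c_[q[:,0],-q[:,1]]/-q[:,2:3]
    p=p*(1+c['k1']*(p**2).sum(1,keepdims=True));K=np.array(c['camera_matrix'])
    return p*[K[0,0],K[1,1]]+[K[0,2],K[1,2]]
BOX=[np.array([[sx*a,sy*b,z] for sx in(1,-1) for sy in(1,-1) for z in zz]) for a,b,zz in((.06,.023,(0,.05)),(.072,.013,(.012,.038)))]
def sil(c,x,y,th,z0=0,S=4):
    m=np.zeros((420*S,560*S),np.uint8);C,s=np.cos(th),np.sin(th)
    for B in BOX:
        P=np.c_[x+C*B[:,0]-s*B[:,1],y+s*B[:,0]+C*B[:,1],B[:,2]+z0]
        h=cv2.convexHull(proj(c,P).astype(np.float32)*S+S/2-.5)
        cv2.fillConvexPoly(m,h.round().astype(int),255)
    return cv2.resize(m,(560,420),interpolation=cv2.INTER_AREA)/255.
def dark(c):return np.clip((90-c['color'].max(2).astype(float))/50+.5,0,1)
def fit(cs,x0,z0=0):
    D=[]
    for c in cs:
        u,v=proj(c,[[x0[0],x0[1],z0+.025]])[0].astype(int)
        w=np.zeros((420,560));cv2.circle(w,(int(u),int(v)),38,1,-1);D.append((c,dark(c)*w,w))
    f=lambda p:sum((((sil(c,*p,z0=z0)-d)*w)**2).sum() for c,d,w in D)
    best=min((minimize(f,[x0[0],x0[1],t],method='Nelder-Mead',options=dict(initial_simplex=[[x0[0],x0[1],t],[x0[0]+.01,x0[1],t],[x0[0],x0[1]+.01,t],[x0[0],x0[1],t+.15]],xatol=2e-4,fatol=.05)) for t in (x0[2]-.2,x0[2],x0[2]+.2)),key=lambda r:r.fun)
    return best.x,best.fun
E
python3 - <<'E'
from meas import *
import pickle
a=vision.camera('top');b=vision.camera('scene');pickle.dump((a,b),open('c0.pkl','wb'))
for (u,v,e1,e2) in((224,212,(219,190),(230,235)),(284,196,(279,175),(290,218)),(356,208,(356,186),(355,232))):
    p=pt(a,u,v,.04);d=pt(a,*e2,.04)-pt(a,*e1,.04);x0=[p[0],p[1],np.arctan2(d[1],d[0])]
    print(np.round(x0,3))
    for cs in([a],[b],[a,b]):
        r,f=fit(cs,x0);print(r.round(4),np.degrees(r[2]).round(1),round(f,1))
im=a['color'].astype(int);m=((im[:,:,2]>im[:,:,0]+60)).astype(np.uint8);m[:, :380]=0;m[:150]=0;m[260:]=0
q=cv2.minAreaRect(np.argwhere(m)[:,::-1].astype(np.float32));bx=cv2.boxPoints(q)
print([pt(a,u,v,.035)[:2].round(3) for u,v in bx],pt(a,*q[0],.035).round(3),q)
for n,u,v,z in(('jar',329,144,.085),('funnel',399,272,.085),('elbow',246,147,.04),('brace',383,155,.03),('driver',322,275,.01),('tape',260,275,.05)):print(n,pt(a,u,v,z).round(3))
cv2.imwrite('pics/crop.png',cv2.resize(a['color'][120:300,190:460,::-1],None,fx=2.9,fy=2.9,interpolation=cv2.INTER_CUBIC))
E
```

```text
[ 0.532  0.275 -2.876]
[ 0.5331  0.2766 -2.8517] -163.4 92.5
[ 0.5342  0.2771 -2.8614] -163.9 44.1
[ 0.5339  0.2771 -2.8598] -163.9 142.5
[ 0.581  0.104 -2.892]
[ 0.5823  0.106  -2.8877] -165.5 76.2
[ 0.5843  0.1065 -2.834 ] -162.4 73.1
[ 0.5843  0.1064 -2.8501] -163.3 157.9
[ 0.547 -0.102  3.094]
[ 0.5484 -0.1015  3.0639] 175.5 125.8
[ 0.5478 -0.1019  3.1587] 181.0 364.0
[ 0.5484 -0.1019  3.1194] 178.7 503.1
[array([ 0.445, -0.195]), array([ 0.657, -0.221]), array([ 0.645, -0.385]), array([ 0.434, -0.354])] [ 0.543 -0.288  0.035] ((420.45880126953125, 210.03529357910156), (56.29523468017578, 72.40149688720703), 4.39870548248291)
jar [ 0.722 -0.022  0.085]
funnel [ 0.363 -0.205  0.085]
elbow [0.728 0.217 0.04 ]
brace [ 0.71  -0.188  0.03 ]
driver [ 0.358 -0.006  0.01 ]
tape [0.354 0.169 0.05 ]
```

View pics/crop.png

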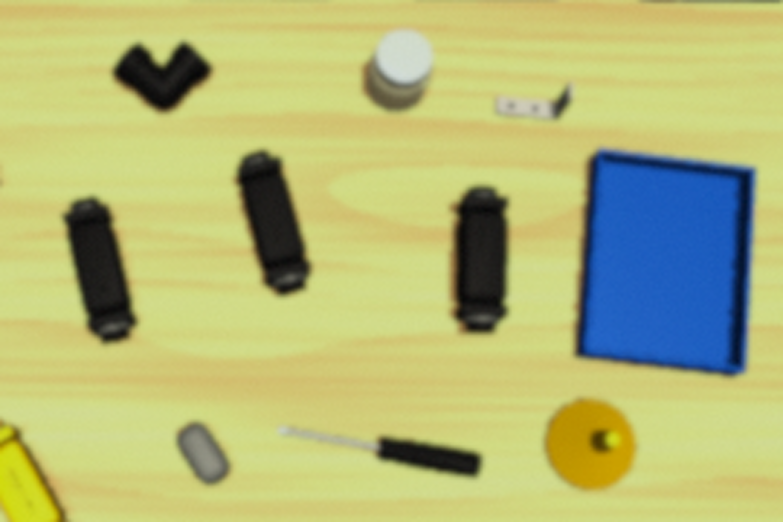

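The crop shows three black capped valves at full-image pixels (224,212), (284,196) and (356,208), plus the elbow, jar, brace and bin, all matching the list. The fits put A at (0.534, 0.277, 16°), B at (0.584, 0.106, 16°) and C at (0.548, -0.102, -1°). The bin is at (0.543, -0.288, -7°). I'm starting with A.

>>> move_arm:
  moves:
    - [[0.05,-0.026,0,6,100],[0.1,-0.052,0,12,100],[0.15,-0.078,0,18,100],[0.2,-0.104,0,24,100],[0.25,-0.13,0,30,100]]

```text
clock: 0.82
eef_pos: [0.3991, 0.3466, 0.2312]
tool_rot: [-0.113, 0.994, 0.0, -0.0]
ft_force: [1.0, 0.6, 1.0]
grip_width: 0.0855
grasp_force: 0.0
```

```bash
cat > st.py <<'E'
from h import *
o=monitor.get_obs();R=rot(o['tool_rot']);print(round(o['clock'],2),o['joint_pos'].round(2),o['eef_pos'].round(4),'yaw_y',np.degrees(np.arctan2(R[1,1],R[0,1])).round(1),'F',o['ft_force'].round(2),'T',o['ft_torque'].round(4),'w',round(o['grip_width'],4),o['grasp_force'])
E
python3 st.py
```

```text
0.82 [0.72 0.3  0.08 1.35 0.   0.49] [0.3991 0.3466 0.2312] yaw_y 103.0 F [0.95 0.62 1.  ] T [ 0.0618 -0.0066 -0.0218] w 0.0855 0.0
```

>>> move_arm:
  moves:
    - [[0.05,-0.026,-0.02,2,100],[0.1,-0.052,-0.05,3,100],[0.136,-0.07,-0.09,3,100],[0.136,-0.07,-0.14,3,100],[0.136,-0.07,-0.15,3,100]]

```text
clock: 1.45
eef_pos: [0.5309, 0.2756, 0.0769]
tool_rot: [-0.137, 0.991, -0.001, -0.004]
ft_force: [-0.2, -0.1, 0.1]
grip_width: 0.0852
grasp_force: 0.0
```

```bash
python3 - <<'E'
from h import *
exec(open('st.py').read())
c=vision.camera('scene');cv2.imwrite('pics/a1.png',cv2.resize(c['color'][150:330,220:460,::-1],None,fx=3,fy=3,interpolation=cv2.INTER_CUBIC))
E
```

```text
1.45 [0.48 0.54 0.04 1.08 0.   0.2 ] [0.5309 0.2756 0.0769] yaw_y 105.8 F [-0.16 -0.12  0.05] T [0.0266 0.0853 0.0677] w 0.0852 0.0
```

View pics/a1.png

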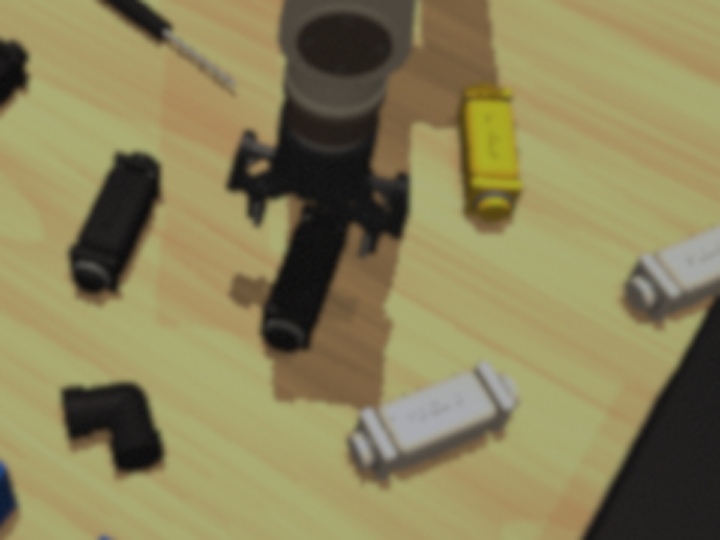

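The crop shows the open fingers, at about (250,200) and (380,230), straddling the middle of valve A. Next I lower and grip.

>>> move_arm:
  moves:
    - [[0,0,-0.04,0,100],[0,0,-0.06,0,100],[0,0,-0.07,0,100],[0,0,-0.07,0,20],[0,0,-0.07,0,20]]

```text
clock: 2.12
eef_pos: [0.5347, 0.2786, 0.0131]
tool_rot: [-0.138, 0.99, 0.001, 0.001]
ft_force: [0.5, -0.3, 0.1]
grip_width: 0.0517
grasp_force: 0.0
```

>>> move_arm:
  moves:
    - [[0,0,0,0,20],[0,0,0,0,20],[0,0,0,0,20],[0,0,0.005,0,20],[0,0,0.02,0,20]]

```text
clock: 2.75
eef_pos: [0.5323, 0.277, 0.0306]
tool_rot: [-0.138, 0.99, -0.001, -0.002]
ft_force: [-0.0, -1.1, -1.4]
grip_width: 0.046
grasp_force: 62.1
```

>>> move_arm:
  moves:
    - [[0,0,0.02,0,20],[0,0,0.05,0,20],[0,0,0.06,0,20],[0,0,0.06,0,20],[0,0,0.06,0,20]]

```text
clock: 3.38
eef_pos: [0.5328, 0.2773, 0.0901]
tool_rot: [-0.138, 0.99, -0.0, -0.001]
ft_force: [-0.2, 0.9, -2.9]
grip_width: 0.0455
grasp_force: 62.1
```

```bash
python3 st.py
```

```text
3.38 [ 0.48  0.53  0.06  1.1  -0.    0.2 ] [0.5328 0.2773 0.0901] yaw_y 105.8 F [-0.24  0.92 -2.9 ] T [-0.0381  0.0542  0.0208] w 0.0455 62.08583325147629
```

```bash
cat > feel.py <<'E'
from h import *
import sys
th=np.radians(float(sys.argv[1]));n=int(sys.argv[2])
T=[];F=[]
for i in range(n):
    vision.camera('top');o=monitor.get_obs()
    t=o['ft_torque'];f=o['ft_force'];T.append([t[0]*np.cos(th)+t[1]*np.sin(th),-t[0]*np.sin(th)+t[1]*np.cos(th),t[2]]);F.append(f)
T=np.array(T);F=np.array(F)
print(round(o['clock'],2),o['eef_pos'].round(4));print('Ty series',T[:,1].round(3));print('T mean',T[2:].mean(0).round(4),'sd',T[2:].std(0).round(4),'F',F[2:].mean(0).round(2),F[2:].std(0).round(2))
E
python3 feel.py 16 8
```

```text
3.77 [0.5335 0.2776 0.0909]
Ty series [ 0.01  -0.024 -0.012  0.028  0.008 -0.036 -0.044 -0.002]
T mean [ 0.0115 -0.0095 -0.0108] sd [0.0127 0.0246 0.0216] F [-0.11 -0.08 -1.73] [0.2  0.21 0.65]
```

>>> move_arm:
  moves:
    - [[-0.024,-0.007,0,0,20],[-0.048,-0.014,0,0,20],[-0.072,-0.021,0,0,20],[-0.096,-0.028,0,0,20],[-0.12,-0.034,0,0,20]]

```text
clock: 4.4
eef_pos: [0.413, 0.2435, 0.0915]
tool_rot: [-0.138, 0.99, 0.0, 0.0]
ft_force: [0.7, 0.7, -1.7]
grip_width: 0.0453
grasp_force: 62.1
```

```bash
python3 feel.py 16 10
```

```text
4.9 [0.4143 0.2439 0.0912]
Ty series [ 0.463 -0.054 -0.132 -0.027  0.009 -0.049  0.011  0.009  0.019  0.088]
T mean [ 0.003  -0.0091  0.0114] sd [0.0278 0.0596 0.0269] F [ 0.25  0.05 -1.97] [0.19 0.36 0.57]
```

>>> move_arm:
  moves:
    - [[0.024,0.007,0,0,20],[0.048,0.014,0,0,20],[0.072,0.021,0,0,20],[0.096,0.028,0,0,20],[0.12,0.034,0,0,20]]

```text
clock: 5.52
eef_pos: [0.5347, 0.2779, 0.0909]
tool_rot: [-0.138, 0.99, -0.0, -0.0]
ft_force: [1.2, 1.3, -0.5]
grip_width: 0.0453
grasp_force: 62.1
```

```bash
python3 feel.py 16 10
```

```text
6.03 [0.5331 0.2776 0.0915]
Ty series [-0.428  0.046  0.05   0.045 -0.013  0.004 -0.022  0.039  0.035  0.031]
T mean [-0.0118  0.0212  0.0009] sd [0.0285 0.0258 0.028 ] F [-0.29  0.18 -1.89] [0.43 0.5  0.24]
```

>>> move_arm:
  moves:
    - [[-0.03,-0.0085,0,0,20],[-0.06,-0.017,0,0,20],[-0.09,-0.0255,0,0,20],[-0.108,-0.0306,0,0,20],[-0.108,-0.0306,0,0,20]]

```text
clock: 6.65
eef_pos: [0.4243, 0.2467, 0.0917]
tool_rot: [-0.138, 0.99, -0.0, -0.0]
ft_force: [0.4, -0.5, -1.5]
grip_width: 0.0453
grasp_force: 62.1
```

```bash
sed -i 's/\[2:\]/[5:]/g' feel.py; python3 feel.py 16 15
```

```text
7.4 [0.4257 0.2471 0.0912]
Ty series [-0.038 -0.065  0.033 -0.004  0.03  -0.035 -0.022 -0.021 -0.034 -0.019
  0.012  0.025  0.002  0.009  0.062]
T mean [-0.0106 -0.002  -0.0191] sd [0.0326 0.0289 0.0304] F [-0.   -0.29 -1.68] [0.47 0.4  0.37]
```

>>> move_arm:
  moves:
    - [[0.03,0.0085,0,0,20],[0.06,0.017,0,0,20],[0.09,0.0255,0,0,20],[0.108,0.0306,0,0,20],[0.108,0.0306,0,0,20]]

```text
clock: 8.02
eef_pos: [0.5347, 0.2779, 0.0909]
tool_rot: [-0.137, 0.991, 0.0, 0.0]
ft_force: [-0.9, 0.2, -1.8]
grip_width: 0.0453
grasp_force: 62.1
```

```bash
python3 feel.py 16 15
```

```text
8.78 [0.5336 0.2777 0.0913]
Ty series [ 0.028 -0.005 -0.002  0.004  0.007 -0.013 -0.032 -0.036 -0.003 -0.013
 -0.028 -0.05   0.047 -0.047 -0.037]
T mean [-0.0111 -0.0213 -0.004 ] sd [0.0328 0.0269 0.0255] F [ 0.05 -0.21 -1.54] [0.49 0.24 0.44]
```

Valve A shows no clear shift of weight. I'm setting it back down and trying B.

>>> move_arm:
  moves:
    - [[0,0,-0.03,0,20],[0,0,-0.055,0,20],[0,0,-0.07,0,20],[0,0,-0.075,0,20],[0,0,-0.078,0,20]]

```text
clock: 9.4
eef_pos: [0.5342, 0.2779, 0.0137]
tool_rot: [-0.138, 0.99, 0.0, 0.0]
ft_force: [0.6, -0.4, -1.8]
grip_width: 0.0451
grasp_force: 62.1
```

>>> move_arm:
  moves:
    - [[0,0,-0.001,0,20],[0,0,-0.001,0,20],[0,0,-0.001,0,60],[0,0,-0.001,0,100],[0,0,-0.001,0,100]]

```text
clock: 10.02
eef_pos: [0.5338, 0.2778, 0.0125]
tool_rot: [-0.138, 0.99, 0.0, 0.0]
ft_force: [-0.3, 0.4, 0.5]
grip_width: 0.0844
grasp_force: 0.0
```

>>> move_arm:
  moves:
    - [[0,0,0.0,0,100],[0,0,0.02,0,100],[0,0,0.06,0,100],[0.01,-0.04,0.08,0,100],[0.025,-0.09,0.08,0,100]]

```text
clock: 10.65
eef_pos: [0.5604, 0.1885, 0.0949]
tool_rot: [-0.139, 0.99, 0.001, 0.003]
ft_force: [0.2, 0.9, 0.2]
grip_width: 0.0856
grasp_force: 0.0
```

```bash
python3 - <<'E'
from meas import *
exec(open('st.py').read())
a=vision.camera('top');b=vision.camera('scene')
print(fit([a],[.534,.277,.28]),fit([b],[.534,.277,.28]),fit([b],[.584,.1065,.28]))
E
```

```text
10.65 [0.32 0.5  0.02 1.09 0.   0.05] [0.5604 0.1885 0.0949] yaw_y 106.0 F [0.17 0.92 0.17] T [-0.0167 -0.0605 -0.0155] w 0.0856 0.0
(array([0.53233746, 0.27797822, 0.27929834]), np.float64(272.7711347943099)) (array([0.53375464, 0.27682782, 0.26883171]), np.float64(195.3096186082276)) (array([0.57959858, 0.10384631, 0.30465238]), np.float64(371.1205182622069))
```

>>> move_arm:
  moves:
    - [[0.013,-0.045,0,0,100],[0.025,-0.081,0,0,100],[0.025,-0.081,-0.03,0,100],[0.025,-0.081,-0.06,0,100],[0.025,-0.081,-0.075,0,100]]

```text
clock: 11.38
eef_pos: [0.5822, 0.1068, 0.0153]
tool_rot: [-0.138, 0.99, 0.0, -0.002]
ft_force: [-0.6, 0.0, 0.1]
grip_width: 0.0854
grasp_force: 0.0
```

>>> move_arm:
  moves:
    - [[0,0,-0.006,0,100],[0,0,-0.006,0,20],[0,0,-0.006,0,20],[0,0,-0.006,0,20],[0,0,-0.006,0,20]]

```text
clock: 12.0
eef_pos: [0.5849, 0.107, 0.0127]
tool_rot: [-0.138, 0.99, 0.0, 0.001]
ft_force: [0.3, 0.1, 4.3]
grip_width: 0.0453
grasp_force: 63.0
```

>>> move_arm:
  moves:
    - [[0,0,0,0,20],[0,0,0.005,0,20],[0,0,0.03,0,20],[0,0,0.06,0,20],[0,0,0.08,0,20]]

```text
clock: 12.62
eef_pos: [0.5834, 0.1066, 0.092]
tool_rot: [-0.138, 0.99, 0.0, -0.0]
ft_force: [0.4, -0.4, -1.9]
grip_width: 0.0456
grasp_force: 62.3
```

>>> move_arm:
  moves:
    - [[-0.03,-0.0085,0,0,20],[-0.06,-0.017,0,0,20],[-0.09,-0.0255,0,0,20],[-0.12,-0.034,0,0,20],[-0.12,-0.034,0,0,20]]

```text
clock: 13.25
eef_pos: [0.46, 0.0719, 0.0905]
tool_rot: [-0.137, 0.991, -0.0, -0.002]
ft_force: [1.2, -0.0, -2.1]
grip_width: 0.0455
grasp_force: 62.4
```

```bash
python3 feel.py 16 15
```

```text
14.0 [0.4637 0.0727 0.0913]
Ty series [ 0.033 -0.033 -0.066  0.001  0.011  0.004  0.014 -0.007  0.043 -0.033
  0.005  0.014  0.084  0.024  0.063]
T mean [ 0.0111  0.0211 -0.0068] sd [0.0264 0.0324 0.0333] F [ 0.01 -0.32 -1.93] [0.79 0.74 0.65]
```

>>> move_arm:
  moves:
    - [[0.03,0.0085,0,0,20],[0.06,0.017,0,0,20],[0.09,0.0255,0,0,20],[0.108,0.0306,0,0,20],[0.108,0.0306,0,0,20]]

```text
clock: 14.62
eef_pos: [0.5727, 0.1036, 0.091]
tool_rot: [-0.138, 0.99, 0.0, 0.0]
ft_force: [-0.4, 0.9, -2.0]
grip_width: 0.0459
grasp_force: 62.4
```

```bash
python3 feel.py 16 15
```

```text
15.38 [0.5717 0.1033 0.0913]
Ty series [-0.044 -0.005 -0.004 -0.014 -0.018  0.01  -0.    -0.039 -0.006  0.
  0.032  0.05   0.014 -0.044 -0.091]
T mean [-0.0066 -0.0074  0.0117] sd [0.0323 0.0389 0.0328] F [ 0.05 -0.15 -1.87] [0.49 0.53 0.44]
```

Force-torque noise is about 0.03 N·m, so it can't resolve the shift. Joint torques looked much cleaner: joint 4 at the wrist pitch axis reads the moment along the valve directly, so I'll log those instead.

```bash
cat > tau.py <<'E'
from h import *
import sys
for i in range(int(sys.argv[1])):
    vision.camera('top');o=monitor.get_obs();print(round(o['clock'],2),o['tau'][3:].round(4),o['joint_vel'].round(3),o['grasp_force'])
E
python3 tau.py 4
```

```text
15.43 [ 0.0093 -0.0011  0.    ] [ 0.     0.002  0.    -0.    -0.001 -0.   ] 62.391288578510284
15.47 [ 0.009  -0.0009 -0.    ] [ 0.002  0.002  0.001  0.     0.    -0.001] 62.39061713218689
15.53 [ 0.0088 -0.0011 -0.    ] [ 0.001  0.002 -0.002 -0.001 -0.003 -0.003] 62.389989495277405
15.57 [ 0.0086 -0.0007  0.    ] [ 0.001 -0.     0.     0.002 -0.002 -0.   ] 62.39135921001434
```

>>> move_arm:
  moves:
    - [[-0.03,-0.0085,0,0,20],[-0.06,-0.017,0,0,20],[-0.09,-0.0255,0,0,20],[-0.108,-0.0306,0,0,20],[-0.108,-0.0306,0,0,20]]

```text
clock: 16.2
eef_pos: [0.4625, 0.0724, 0.0915]
tool_rot: [-0.137, 0.991, -0.0, -0.0]
ft_force: [0.0, -0.5, -2.0]
grip_width: 0.0454
grasp_force: 62.4
```

```bash
python3 tau.py 7
```

```text
16.25 [ 0.2861 -0.0089 -0.0022] [ 0.002  0.017  0.036 -0.009  0.    -0.001] 62.365576922893524
16.3 [ 1.752e-01 -4.600e-03 -1.000e-04] [ 0.     0.013  0.018 -0.002 -0.    -0.001] 62.36575126647949
16.35 [ 0.0855 -0.003   0.0003] [ 0.001  0.008  0.004  0.004  0.001 -0.001] 62.36613482236862
16.4 [ 0.0334 -0.0022  0.0004] [ 0.001  0.007 -0.001  0.004 -0.    -0.001] 62.36632704734802
16.45 [ 0.0081 -0.0018  0.0003] [ 0.002  0.002 -0.005  0.002  0.001  0.002] 62.36696809530258
16.5 [-0.0023 -0.0016  0.0002] [-0.    -0.    -0.007  0.001 -0.001 -0.   ] 62.365868389606476
16.55 [-0.0052 -0.0013  0.0002] [-0.001 -0.002 -0.006  0.003  0.002 -0.001] 62.36676961183548
```

>>> move_arm:
  moves:
    - [[0.03,0.0085,0,0,20],[0.06,0.017,0,0,20],[0.09,0.0255,0,0,20],[0.12,0.034,0,0,20],[0.12,0.034,0,0,20]]

```text
clock: 17.18
eef_pos: [0.5861, 0.1074, 0.0907]
tool_rot: [-0.138, 0.99, 0.0, 0.001]
ft_force: [-0.6, -0.1, -1.8]
grip_width: 0.0454
grasp_force: 62.4
```

```bash
python3 tau.py 7
```

```text
17.23 [-0.2736  0.01    0.0022] [-0.004 -0.025 -0.05   0.007 -0.     0.   ] 62.36177623271942
17.27 [-0.1686  0.0047  0.0004] [-0.002 -0.017 -0.029  0.    -0.001  0.   ] 62.36189424991608
17.32 [-0.0827  0.0025 -0.    ] [-0.002 -0.016 -0.015 -0.002 -0.001  0.001] 62.36144810914993
17.38 [-0.0314  0.0016 -0.0001] [-0.002 -0.011 -0.003 -0.002  0.     0.002] 62.36165016889572
17.43 [-0.0047  0.001  -0.0001] [-0.001 -0.005  0.001 -0.001  0.001 -0.002] 62.36090898513794
17.48 [ 0.0076  0.0005 -0.0001] [-0.    -0.002  0.002 -0.001  0.002  0.001] 62.361027896404266
17.52 [ 0.0125  0.0001 -0.0001] [ 0.    -0.003  0.006 -0.001  0.001  0.   ] 62.36106902360916
```

>>> move_arm:
  moves:
    - [[0,0,0,0,20],[0,0,0,0,20],[0,0,0,0,20],[0,0,0,0,20]]

```text
clock: 18.02
eef_pos: [0.5837, 0.1067, 0.0913]
tool_rot: [-0.138, 0.99, -0.0, 0.0]
ft_force: [0.1, -0.1, -1.8]
grip_width: 0.0451
grasp_force: 62.4
```

```bash
python3 tau.py 1
```

```text
18.07 [ 0.0087 -0.001  -0.    ] [-0.001  0.002 -0.002  0.    -0.002  0.001] 62.36101984977722
```

>>> move_arm:
  moves:
    - [[-0.03,-0.0085,0,0,20],[-0.06,-0.017,0,0,20],[-0.09,-0.0255,0,0,20],[-0.108,-0.0306,0,0,20],[-0.108,-0.0306,0,0,20]]

```text
clock: 18.7
eef_pos: [0.4745, 0.0758, 0.0914]
tool_rot: [-0.138, 0.991, -0.0, -0.0]
ft_force: [0.6, 0.5, -2.1]
grip_width: 0.0453
grasp_force: 62.4
```

>>> move_arm:
  moves:
    - [[0,0,0,0,20],[0,0,0,0,20],[0,0,0,0,20],[0,0,0,0,20],[0,0,0,0,20]]

```text
clock: 19.32
eef_pos: [0.4757, 0.0761, 0.0912]
tool_rot: [-0.138, 0.99, -0.0, -0.0]
ft_force: [-0.6, -0.1, -1.9]
grip_width: 0.0452
grasp_force: 62.4
```

```bash
python3 tau.py 4
```

```text
19.38 [ 0.0043 -0.0006  0.    ] [-0.001 -0.001 -0.001  0.001  0.    -0.   ] 62.36114412546158
19.43 [ 0.005  -0.0007  0.    ] [ 0.001 -0.002  0.    -0.002  0.001 -0.001] 62.36057549715042
19.48 [ 0.0056 -0.0007  0.    ] [-0.    -0.002 -0.001  0.002  0.001 -0.001] 62.360611259937286
19.52 [ 0.006  -0.0007  0.    ] [-0.    -0.001  0.    -0.001  0.001 -0.001] 62.36006498336792
```

B settles back to about 0.0087 N·m from either side, so nothing is loose inside it and it is sound. I'm returning B and trying C.

>>> move_arm:
  moves:
    - [[0.04,0.011,0,0,20],[0.08,0.022,0,0,20],[0.108,0.0306,0,0,20],[0.108,0.0306,-0.02,0,20],[0.108,0.0306,-0.04,0,20]]

```text
clock: 20.15
eef_pos: [0.5842, 0.1069, 0.0507]
tool_rot: [-0.138, 0.99, 0.0, 0.0]
ft_force: [-1.4, -0.1, -2.4]
grip_width: 0.0452
grasp_force: 62.4
```

>>> move_arm:
  moves:
    - [[0,0,-0.02,0,20],[0,0,-0.03,0,20],[0,0,-0.036,0,20],[0,0,-0.039,0,20],[0,0,-0.039,0,20]]

```text
clock: 20.78
eef_pos: [0.5843, 0.1068, 0.013]
tool_rot: [-0.138, 0.99, 0.0, 0.001]
ft_force: [-0.6, -0.3, -1.7]
grip_width: 0.0451
grasp_force: 62.4
```

>>> move_arm:
  moves:
    - [[0,0,0,0,60],[0,0,0,0,100],[0,0,0,0,100],[0,0,0.02,0,100],[0,0,0.06,0,100]]

```text
clock: 21.4
eef_pos: [0.5818, 0.1064, 0.071]
tool_rot: [-0.138, 0.99, -0.0, -0.002]
ft_force: [0.4, -0.2, -0.2]
grip_width: 0.0852
grasp_force: 0.0
```

>>> move_arm:
  moves:
    - [[-0.008,-0.05,0.01,-4,100],[-0.016,-0.1,0.02,-8,100],[-0.024,-0.15,0.02,-12,100],[-0.036,-0.205,0.02,-16,100],[-0.036,-0.2085,0.02,-17,100]]

```text
clock: 22.02
eef_pos: [0.5468, -0.1053, 0.0926]
tool_rot: [0.014, 1.0, -0.0, 0.0]
ft_force: [0.5, 1.1, -0.1]
grip_width: 0.0854
grasp_force: 0.0
```

```bash
python3 st.py; python3 - <<'E'
from meas import *
c=snap('top','c.png')
print(fit([c],[.584,.1065,.28]))
b=vision.camera('scene')
cv2.imwrite('pics/c1.png',np.hstack([cv2.resize(q,(400,400),interpolation=cv2.INTER_CUBIC) for q in(c['color'][140:280,290:430,::-1],b['color'][110:250,140:280,::-1])]))
E
```

```text
22.02 [-0.19  0.45 -0.07  1.05 -0.   -0.16] [ 0.5468 -0.1053  0.0926] yaw_y 88.4 F [ 0.51  1.09 -0.09] T [ 0.0752 -0.0192  0.0301] w 0.0854 0.0
(array([0.58089834, 0.10634957, 0.25842978]), np.float64(82.58975240292196))
```

View pics/c1.png

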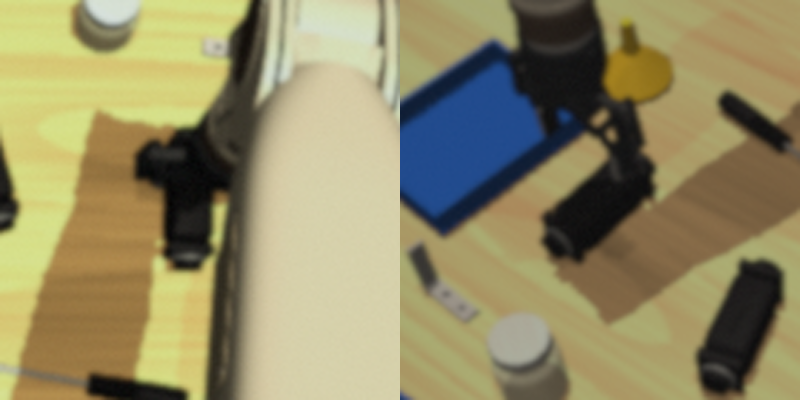

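The crops show the open fingers over valve C, at left-pane (188,200) and right-pane (600,205), with the bin wall clear of them. I'm gripping C.

>>> move_arm:
  moves:
    - [[0,0,-0.03,0,100],[0,0,-0.06,0,100],[0,0,-0.081,0,100],[0,0,-0.081,0,20],[0,0,-0.081,0,20]]

```text
clock: 22.75
eef_pos: [0.5486, -0.1009, 0.0121]
tool_rot: [0.009, 1.0, -0.0, 0.001]
ft_force: [-0.9, 1.1, 0.6]
grip_width: 0.0518
grasp_force: 0.0
```

>>> move_arm:
  moves:
    - [[0,0,0,0,20],[0,0,0,0,20],[0,0,0,0,20],[0,0,0.01,0,20],[0,0,0.03,0,20]]

```text
clock: 23.38
eef_pos: [0.5457, -0.1018, 0.0404]
tool_rot: [0.01, 1.0, 0.0, -0.002]
ft_force: [0.1, -0.8, -3.1]
grip_width: 0.0455
grasp_force: 62.5
```

>>> move_arm:
  moves:
    - [[0,0,0.03,0,20],[0,0,0.05,0,20],[0,0,0.05,0,20],[0,0,0.05,0,20],[0,0,0.05,0,20]]

```text
clock: 24.0
eef_pos: [0.5465, -0.1017, 0.0898]
tool_rot: [0.01, 1.0, 0.0, -0.002]
ft_force: [-0.3, -0.3, -3.1]
grip_width: 0.0452
grasp_force: 62.6
```

```bash
python3 tau.py 4
```

```text
24.05 [ 0.0265 -0.0031  0.0001] [ 0.003 -0.002  0.008  0.001  0.002 -0.003] 62.57367432117462
24.1 [ 0.0298 -0.0029  0.0001] [-0.001 -0.003  0.007  0.001  0.001 -0.001] 62.573073506355286
24.15 [ 0.029  -0.0027  0.0001] [-0.    -0.004  0.006  0.001  0.     0.   ] 62.57273644208908
24.2 [ 0.0261 -0.0025  0.    ] [-0.    -0.004  0.008  0.002  0.     0.   ] 62.57275968790054
```

>>> move_arm:
  moves:
    - [[-0.03,0,0,0,20],[-0.06,0,0,0,20],[-0.09,0,0,0,20],[-0.11,0,0,0,20],[-0.11,0,0,0,20]]

```text
clock: 24.82
eef_pos: [0.4361, -0.1017, 0.0912]
tool_rot: [0.011, 1.0, 0.0, -0.001]
ft_force: [-0.3, -0.5, -2.0]
grip_width: 0.0458
grasp_force: 62.5
```

```bash
python3 tau.py 10
```

```text
24.88 [ 0.2664 -0.0126 -0.0045] [ 0.003  0.017  0.037 -0.009  0.002 -0.001] 62.50459223985672
24.93 [ 0.1618 -0.005  -0.0005] [0.002 0.014 0.019 0.    0.    0.002] 62.50482827425003
24.98 [ 0.0737 -0.002   0.0004] [ 0.002  0.006  0.008  0.004  0.    -0.   ] 62.5043910741806
25.02 [ 0.0219 -0.0003  0.0005] [-0.001  0.006  0.002  0.003 -0.001  0.001] 62.50550240278244
25.07 [ 0.0026 -0.0018  0.0005] [ 0.001  0.002 -0.005  0.004  0.003 -0.002] 62.50585198402405
25.12 [-0.009  -0.001   0.0004] [ 0.001  0.002 -0.005  0.001  0.001  0.   ] 62.50624358654022
25.18 [-0.0137 -0.0004  0.0003] [-0.    -0.001 -0.006  0.001 -0.    -0.001] 62.505861818790436
25.23 [-0.0143  0.0001  0.0002] [-0.003 -0.002 -0.005  0.     0.    -0.001] 62.50565618276596
25.27 [-0.0131  0.0002  0.0002] [-0.001  0.    -0.005  0.001 -0.002 -0.002] 62.505735754966736
25.32 [-0.0113  0.0005  0.0001] [-0.002 -0.002 -0.003 -0.001  0.001  0.   ] 62.505965530872345
```

>>> move_arm:
  moves:
    - [[0.03,0,0,0,20],[0.06,0,0,0,20],[0.09,0,0,0,20],[0.11,0,0,0,20],[0.11,0,0,0,20]]

```text
clock: 25.95
eef_pos: [0.549, -0.1018, 0.0909]
tool_rot: [0.01, 1.0, -0.0, 0.0]
ft_force: [-1.0, -0.4, -2.4]
grip_width: 0.0452
grasp_force: 62.5
```

```bash
python3 tau.py 10
```

```text
26.0 [-0.2201  0.0126  0.0032] [-0.005 -0.018 -0.038  0.007 -0.002 -0.   ] 62.53067225217819
26.05 [-0.1309  0.005   0.0004] [-0.005 -0.014 -0.021  0.001 -0.     0.001] 62.53053277730942
26.1 [-0.0588  0.0021 -0.0003] [-0.002 -0.01  -0.006 -0.002  0.     0.002] 62.53048896789551
26.15 [-0.0166  0.0008 -0.0004] [-0.001 -0.008 -0.001 -0.002  0.     0.   ] 62.52935975790024
26.2 [ 0.0046  0.0003 -0.0003] [-0.002 -0.003  0.006 -0.003 -0.001 -0.002] 62.52947688102722
26.25 [ 0.0075  0.0004 -0.0003] [-0.001  0.     0.005 -0.004  0.     0.   ] 62.529297173023224
26.3 [ 0.0107 -0.0004 -0.0002] [ 0.001 -0.001  0.005 -0.002 -0.     0.   ] 62.528782188892365
26.35 [ 0.0116 -0.0009 -0.0002] [-0.001  0.001  0.006 -0.002  0.001  0.001] 62.52903074026108
26.4 [ 0.0109 -0.0013 -0.0001] [-0.     0.002  0.005 -0.001  0.    -0.001] 62.52894312143326
26.45 [ 0.0095 -0.0015 -0.0001] [0.001 0.003 0.004 0.    0.    0.001] 62.529461681842804
```

C's trace has small jumps in it. I'll wait for it to settle and read it at each end.

>>> move_arm:
  moves:
    - [[0,0,0,0,20],[0,0,0,0,20],[0,0,0,0,20],[0,0,0,0,20],[0,0,0,0,20]]

```text
clock: 27.08
eef_pos: [0.5477, -0.1018, 0.0913]
tool_rot: [0.01, 1.0, -0.0, -0.0]
ft_force: [0.6, 0.0, -2.9]
grip_width: 0.0452
grasp_force: 62.5
```

```bash
python3 tau.py 3
```

```text
27.12 [ 0.0033 -0.0015 -0.    ] [ 0.    -0.001 -0.001  0.    -0.001 -0.   ] 62.5296413898468
27.18 [ 0.0032 -0.0013  0.    ] [-0.001  0.001  0.003 -0.003  0.     0.001] 62.52918362617493
27.23 [ 0.0032 -0.0013  0.    ] [ 0.     0.    -0.     0.001  0.     0.001] 62.530229687690735
```

>>> move_arm:
  moves:
    - [[-0.04,0,0,0,20],[-0.08,0,0,0,20],[-0.12,0,0,0,20],[-0.12,0,0,0,20],[-0.12,0,0,0,20]]

```text
clock: 27.85
eef_pos: [0.4289, -0.1021, 0.0919]
tool_rot: [0.01, 1.0, -0.0, 0.001]
ft_force: [0.2, 0.3, -2.6]
grip_width: 0.045
grasp_force: 62.6
```

>>> move_arm:
  moves:
    - [[0,0,0,0,20],[0,0,0,0,20],[0,0,0,0,20],[0,0,0,0,20],[0,0,0,0,20]]

```text
clock: 28.48
eef_pos: [0.4277, -0.1018, 0.0912]
tool_rot: [0.01, 1.0, 0.0, -0.0]
ft_force: [-0.3, 0.1, -1.0]
grip_width: 0.0452
grasp_force: 62.6
```

```bash
python3 tau.py 5
```

```text
28.52 [ 0.0138 -0.0038  0.    ] [-0.    -0.001 -0.002  0.     0.001  0.   ] 62.58058547973633
28.57 [ 0.0143 -0.0039  0.    ] [-0.001 -0.001  0.     0.    -0.002 -0.   ] 62.58116841316223
28.62 [ 0.0148 -0.0041  0.    ] [-0.001 -0.    -0.     0.002  0.    -0.   ] 62.58113443851471
28.68 [ 0.0149 -0.004   0.    ] [ 0.001 -0.    -0.    -0.    -0.001  0.001] 62.58056581020355
28.73 [ 0.0152 -0.0041 -0.    ] [ 0.     0.002 -0.001  0.001  0.     0.001] 62.58088141679764
```

>>> move_arm:
  moves:
    - [[0.04,0,0,0,20],[0.08,0,0,0,20],[0.12,0,0,0,20],[0.12,0,0,0,20],[0.12,0,0,0,20]]

```text
clock: 29.35
eef_pos: [0.5466, -0.1016, 0.0906]
tool_rot: [0.01, 1.0, 0.0, -0.001]
ft_force: [-0.5, -0.1, -2.7]
grip_width: 0.0453
grasp_force: 62.5
```

>>> move_arm:
  moves:
    - [[0,0,0,0,20],[0,0,0,0,20],[0,0,0,0,20],[0,0,0,0,20],[0,0,0,0,20]]

```text
clock: 29.98
eef_pos: [0.5476, -0.1018, 0.0914]
tool_rot: [0.01, 1.0, 0.0, 0.0]
ft_force: [0.7, -0.5, -3.0]
grip_width: 0.0454
grasp_force: 62.5
```

```bash
python3 tau.py 5
```

```text
30.02 [-0.0007 -0.0006 -0.    ] [ 0.002  0.002  0.001 -0.001 -0.     0.001] 62.47154027223587
30.07 [-0.0011 -0.0004  0.    ] [ 0.002  0.001  0.001 -0.    -0.    -0.001] 62.471274733543396
30.12 [-0.0013 -0.0004 -0.    ] [ 0.     0.     0.    -0.     0.001  0.001] 62.47103065252304
30.18 [-0.0016 -0.0003 -0.    ] [-0.     0.     0.002 -0.    -0.    -0.001] 62.47225195169449
30.23 [-0.0017 -0.0002 -0.    ] [-0.    -0.     0.001 -0.    -0.001 -0.001] 62.47195690870285
```

C's settled moment changes from shake to shake (0.028, 0.003, 0.015, -0.002), and so does its grip force; B's didn't. I'll give it one firmer but still moderate shake to make the knock certain.

>>> move_arm:
  moves:
    - [[-0.05,0,0,0,20],[-0.1,0,0,0,20],[-0.14,0,0,0,20],[-0.09,0,0,0,20],[-0.04,0,0,0,20]]

```text
clock: 30.85
eef_pos: [0.5068, -0.1018, 0.0913]
tool_rot: [0.011, 1.0, 0.0, -0.0]
ft_force: [0.9, -0.4, -2.0]
grip_width: 0.0457
grasp_force: 64.0
```

>>> move_arm:
  moves:
    - [[0.04,0,0,0,20],[-0.01,0,0,0,20],[-0.01,0,0,0,20],[-0.01,0,0,0,20],[-0.01,0,0,0,20]]

```text
clock: 31.48
eef_pos: [0.4989, -0.102, 0.0923]
tool_rot: [0.01, 1.0, -0.0, 0.001]
ft_force: [-1.3, 0.6, -1.9]
grip_width: 0.0451
grasp_force: 64.4
```

```bash
python3 tau.py 16
```

```text
31.52 [ 0.0203 -0.0086  0.0003] [-0.001  0.001 -0.002  0.001 -0.001  0.   ] 64.37846302986145
31.57 [ 0.0244 -0.0085  0.0002] [ 0.002  0.002 -0.004  0.002 -0.001 -0.   ] 64.37957167625427
31.62 [ 0.0187 -0.0077  0.0001] [-0.     0.002 -0.006 -0.     0.    -0.   ] 64.37902450561523
31.68 [ 0.0165 -0.0073  0.0001] [ 0.     0.001 -0.006  0.001 -0.001 -0.001] 64.37897622585297
31.73 [ 0.0174 -0.0072  0.    ] [-0.002  0.002 -0.005 -0.     0.001  0.   ] 64.3791201710701
31.77 [ 0.02   -0.0071  0.    ] [-0.001  0.004 -0.004 -0.001  0.    -0.   ] 64.37949925661087
31.82 [ 0.0231 -0.0071  0.    ] [-0.002  0.001 -0.003 -0.001 -0.     0.   ] 64.37918901443481
31.88 [ 0.0262 -0.007   0.    ] [ 0.     0.001 -0.003 -0.002  0.    -0.003] 64.37946885824203
31.93 [ 0.0288 -0.007   0.    ] [ 0.     0.002  0.     0.001 -0.001 -0.001] 64.37972366809845
31.98 [ 0.0309 -0.0069  0.    ] [-0.001 -0.    -0.001  0.001 -0.001 -0.001] 64.37893152236938
32.02 [ 0.0324 -0.0069  0.    ] [ 0.001 -0.001 -0.    -0.002  0.001  0.   ] 64.38000351190567
32.08 [ 0.0335 -0.0069  0.    ] [-0.001  0.002 -0.001  0.001 -0.001  0.001] 64.37898963689804
32.12 [ 0.0343 -0.0071 -0.    ] [ 0.     0.    -0.001 -0.001 -0.001 -0.   ] 64.37993288040161
32.17 [ 0.0349 -0.0069  0.    ] [-0.002  0.001 -0.    -0.     0.001  0.   ] 64.38004285097122
32.23 [ 0.035 -0.007 -0.   ] [ 0.     0.001  0.001 -0.001  0.001 -0.001] 64.37962263822556
32.27 [ 0.0353 -0.0072  0.    ] [ 0.     0.001  0.     0.     0.001 -0.001] 64.3793472647667
```

The moment settled at 0.035, which is 0.026 above nominal, as expected for a ball at one end. I'll make one opposite move to rule out a slip in the grip.

>>> move_arm:
  moves:
    - [[0.03,0,0,0,20],[0.06,0,0,0,20],[0.09,0,0,0,20],[0.105,0,0,0,20],[0.105,0,0,0,20]]

```text
clock: 32.9
eef_pos: [0.6034, -0.1017, 0.0908]
tool_rot: [0.01, 1.0, -0.0, -0.0]
ft_force: [-1.0, 0.3, -2.6]
grip_width: 0.0452
grasp_force: 64.4
```

>>> move_arm:
  moves:
    - [[0,0,0,0,20],[0,0,0,0,20],[0,0,0,0,20],[0,0,0,0,20],[0,0,0,0,20]]

```text
clock: 33.52
eef_pos: [0.6026, -0.1018, 0.0914]
tool_rot: [0.01, 1.0, -0.0, 0.0]
ft_force: [-0.2, -0.0, -2.5]
grip_width: 0.0453
grasp_force: 64.4
```

```bash
python3 tau.py 5; python3 - <<'E'
from meas import *
c=snap('scene','d.png');o=monitor.get_obs();print(o['eef_pos'])
print([fit([c],[o['eef_pos'][0],-.102,-.02],z) for z in(.078,)])
u,v=proj(c,[[o['eef_pos'][0],-.102,.08]])[0].astype(int)
cv2.imwrite('pics/d1.png',cv2.resize(c['color'][max(v-60,0):v+60,max(u-70,0):u+70,::-1],None,fx=4,fy=4,interpolation=cv2.INTER_CUBIC))
E
```

```text
33.58 [ 0.0158 -0.0029 -0.    ] [ 0.001  0.002  0.     0.001 -0.     0.001] 64.38981056213379
33.62 [ 0.0153 -0.0028 -0.    ] [ 0.001  0.003  0.002 -0.001 -0.     0.001] 64.38859552145004
33.67 [ 0.0149 -0.0028 -0.    ] [ 0.     0.003 -0.     0.002 -0.001  0.   ] 64.38988387584686
33.73 [ 0.0147 -0.0027 -0.    ] [-0.001  0.002 -0.     0.001 -0.001 -0.003] 64.3896210193634
33.77 [ 0.0145 -0.0027  0.    ] [-0.001  0.     0.     0.001  0.001 -0.   ] 64.39004838466644
[ 0.6026723  -0.10180929  0.09127213]
[(array([ 0.59702045, -0.11128875,  0.00224576]), np.float64(779.1760668973471))]
```

View pics/d1.png

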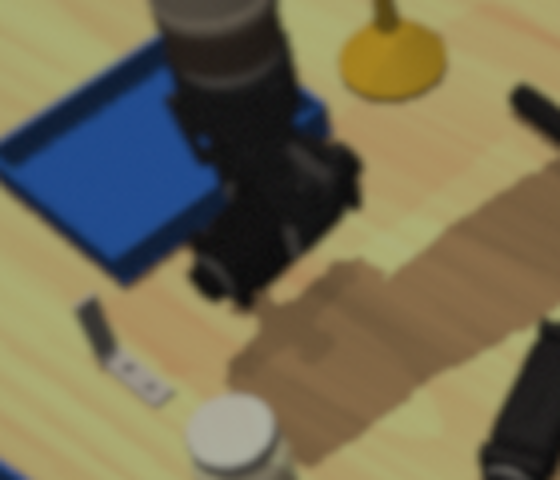

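The moment went from 0.035 back to 0.0145, so the weight moves inside C and the ball is in C. The crop shows it held level beside the bin and clear of the jar and brace. I'm moving it over the bin.

>>> move_arm:
  moves:
    - [[-0.015,-0.045,0,-1,20],[-0.03,-0.09,0,-3,20],[-0.045,-0.135,0,-5,20],[-0.058,-0.175,0,-6,20],[-0.06,-0.187,0,-6,20]]

```text
clock: 34.45
eef_pos: [0.5416, -0.2914, 0.0913]
tool_rot: [0.064, 0.998, -0.0, -0.0]
ft_force: [0.6, 0.4, -2.1]
grip_width: 0.0458
grasp_force: 64.6
```

```bash
python3 st.py; python3 - <<'E'
from meas import *
a=vision.camera('top');b=snap('scene','e.png')
u,v=proj(b,[[.543,-.288,.05]])[0].astype(int)
q=b['color'][max(v-60,0):v+60,max(u-70,0):u+70,::-1].copy()
cv2.imwrite('pics/e1.png',cv2.resize(q,None,fx=4.5,fy=4.5,interpolation=cv2.INTER_CUBIC))
E
```

```text
34.45 [-0.49  0.55  0.1   1.12 -0.   -0.36] [ 0.5416 -0.2914  0.0913] yaw_y 82.6 F [ 0.56  0.45 -2.09] T [0.0506 0.0016 0.0185] w 0.0458 64.64498698711395
```

View pics/e1.png

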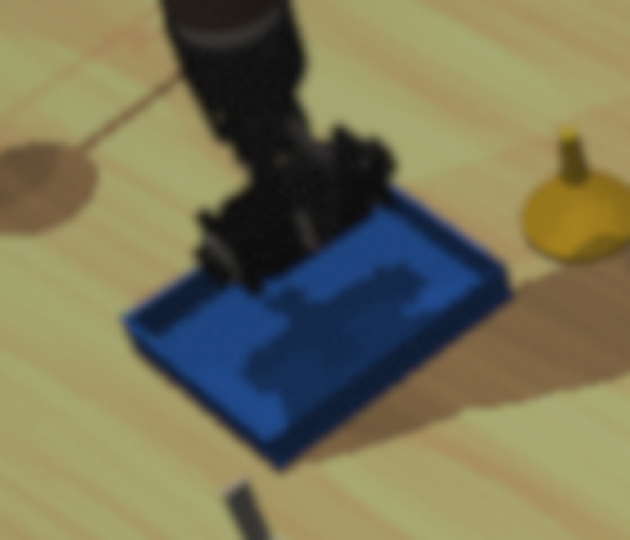

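The crop shows the valve aligned with the bin and over it, its shadow falling inside. I'm lowering slowly.

>>> move_arm:
  moves:
    - [[0,0,-0.02,0,20],[0,0,-0.04,0,20],[0,0,-0.055,0,20],[0,0,-0.063,0,20],[0,0,-0.068,0,20]]

```text
clock: 35.17
eef_pos: [0.543, -0.2884, 0.0231]
tool_rot: [0.062, 0.998, 0.0, 0.0]
ft_force: [-0.5, 0.4, -1.9]
grip_width: 0.0452
grasp_force: 64.6
```

>>> move_arm:
  moves:
    - [[0,0,-0.002,0,20],[0,0,-0.004,0,20],[0,0,-0.006,0,20],[0,0,-0.006,0,20]]

```text
clock: 35.67
eef_pos: [0.543, -0.2891, 0.0177]
tool_rot: [0.063, 0.998, -0.0, 0.0]
ft_force: [1.3, 0.0, -0.8]
grip_width: 0.0453
grasp_force: 64.7
```

>>> move_arm:
  moves:
    - [[0,0,-0.001,0,20],[0,0,-0.001,0,20],[0,0,-0.001,0,20]]

```text
clock: 36.05
eef_pos: [0.543, -0.2891, 0.0177]
tool_rot: [0.063, 0.998, -0.0, 0.001]
ft_force: [-2.5, 0.9, 5.1]
grip_width: 0.0453
grasp_force: 65.5
```

It's in contact, with about 7 N of support. I'm releasing and retreating.

>>> move_arm:
  moves:
    - [[0,0,0,0,70],[0,0,0,0,85],[0,0,0,0,85],[0,0,0,0,85],[0,0,0.02,0,85]]

```text
clock: 36.67
eef_pos: [0.5411, -0.2879, 0.0345]
tool_rot: [0.063, 0.998, 0.001, -0.002]
ft_force: [-0.8, -0.2, -0.0]
grip_width: 0.0724
grasp_force: 0.0
```

>>> move_arm:
  moves:
    - [[0,0,0.03,0,85],[0,0,0.08,0,85],[0,0,0.14,0,85],[-0.05,0.02,0.16,0,85],[-0.1,0.04,0.17,0,85]]

```text
clock: 37.3
eef_pos: [0.4428, -0.249, 0.2081]
tool_rot: [0.062, 0.998, -0.001, 0.002]
ft_force: [-0.1, -0.1, 0.8]
grip_width: 0.0728
grasp_force: 0.0
```

>>> move_arm:
  moves:
    - [[-0.05,0.02,0,0,85],[-0.1,0.06,0,0,85],[-0.1,0.11,0,0,85],[-0.1,0.16,0,0,85],[-0.1,0.16,0,0,85]]

```text
clock: 37.92
eef_pos: [0.3422, -0.0864, 0.2066]
tool_rot: [0.06, 0.998, 0.0, 0.0]
ft_force: [0.8, -0.7, -0.3]
grip_width: 0.0726
grasp_force: 0.0
```

```bash
python3 st.py; python3 - <<'E'
from meas import *
a=vision.camera('top');b=snap('scene','f.png')
print(fit([a],[.534,.277,.28])[0],fit([b],[.534,.277,.28])[0],fit([a],[.584,.1065,.28])[0],fit([b],[.584,.1065,.28])[0])
cv2.imwrite('pics/f1.png',np.hstack([cv2.resize(q,(400,400),interpolation=cv2.INTER_CUBIC) for q in(a['color'][100:300,280:480,::-1],b['color'][90:290,90:290,::-1])]))
E
```

```text
37.92 [-0.25 -0.04 -0.38  1.23  0.   -0.13] [ 0.3422 -0.0864  0.2066] yaw_y 83.2 F [ 0.78 -0.7  -0.27] T [-0.0553 -0.0238  0.0269] w 0.0726 0.0
[0.53359027 0.27770334 0.29678097] [0.53382679 0.2782295  0.28744237] [0.58089834 0.10634957 0.25842978] [0.5837414 0.1070547 0.3162152]
```

View pics/f1.png

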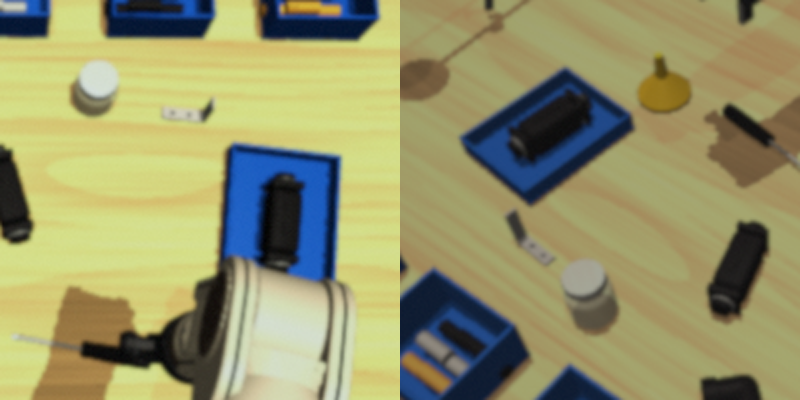

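The valve stands flat and centred in the bin (right pane, 550,125). The other two are at their starting spots, the bystanders are undisturbed and the arm is clear.

```bash
python3 -c "
from workcell import job
print(job.job_done())"
```

```text
the job is handed in; nothing more can be done
None
```

I stood the valve nearest the bin flat in the blue bin, put the other two back where they stood, and handed the job in at about 38 s; no verdict came back. It was the only valve whose weight I measured shifting when shaken, though I checked the farthest one only with the noisier wrist sensor and never felt the knock directly.

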